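# Slide the cover plate out over the end of the bench ledge

## Robot

A 7-joint arm with a two-finger parallel gripper is mounted at the origin on the work surface. World frame = base frame: x ahead of the robot, y to its left, z up, the work surface at z = 0. Lengths are in m, angles in rad, forces in N, time in s.
With the tool pointing down it reaches from about 0.35 to 0.9 m from the base axis. Payload 8.1 kg.
Tool frame: the origin (TCP) lies at the very end of the fingers, on their centre line; the grasp point (between the pads) lies 19 mm behind it; z points along the fingers, y is the line along which they close (so a half turn about z gives the same grasp; the last joint's range is limited). The gripper opens to 92 mm and grips with 3 to 60 N. Pads are 19 mm wide; open, the fingers measure 130 mm over their backs; the gripper's body (75 mm by 190 mm) begins 47 mm behind the grasp point.
Start: joints at [-1.447, 0.434, 0.025, 1.573, -0.012, 1.134, -0.075], TCP at [0.141, 0.609, 0.227] pointing down, gripper open.
Joint ranges: [-2.62, 2.62], [-0.44, 2.09], [-1.27, 1.32], [0.08, 2.57], [-1.32, 4.46], [0.12, 2], [-2.74, 2.74]. Speed limits (rad/s): [2.22, 2.22, 3.01, 3.01, 3.14, 3.14, 3.14].

## Interface

Orientations are given as a rotation vector (axis times angle).
In Python, from cell import arm gives the robot as it stands.
- The arm moves only by the tool jog_arm, never from a script. Its argument "rows" is a list of rows, each a list of 3 entries, a list of its own where there are three numbers: the shift along the world's x, y, z in cm, then the turn, a rotation vector about the world's x, y, z in degrees, then the opening, from 0 (shut) to 1 (fully open). A call has 1 to 8 rows; each row is the pose to reach, as a shift and turn from the pose commanded when the call began; what a row does not reach only later rows make up. A row lasts 1/8 s, in which the tool goes at most 62.5 mm and 10.7 degrees, less where a joint would pass 70% of its speed; a pose out of reach is approached as far as the arm can. A call with a gripper value outside its range is refused whole. The fingers move at their own pace and stop on an object; "newtons" is the grip in N (left out, the last holds). Time passes only in rows, so rows that repeat a pose let the fingers close. It gives the time, the measured TCP pose, the force, the opening and the grip force at its end, in the units of the state.
- arm.observe(): the state, without advancing time (a new reading comes with each control period).
- arm.get_image(name): name is "scene" or "side" or "wrist"; returns a dict with "img" (400x640x3 uint8, red, green, blue), "depth" (400x640 float32, m along the optical axis (not along the pixel's ray), 0 where there is no reading), "fx", "fy", "cx", "cy" (pixels), "rvec" (rotation vector, rad) and "tvec" (3), from world to camera coordinates, as OpenCV has them; the wrist camera has in their place "mount" (4x4, takes a point from camera to tool coordinates, whose origin is the TCP and whose axes are the flange's). Camera axes: x right, y down, z forward; pixel columns grow to the right and rows downward; lengths in m; the calibration is good to about 2 mm. The wrist camera is an equidistant fisheye: a pixel r from the principal point sees the ray r / f radians off the axis. A picture is of the moment at which its call begins: read the wrist's pose just before it.
- arm.sign_off(): hands the job in; it is judged then, once.
The state is a dict: "clock": time; "joints": joint angles; "dq": joint speeds; "joint_efforts": joint torques, N m; "position": TCP position; "ee_rot": TCP orientation; "force": force on the tool from outside, world axes, zero at the start; "ft_torque": the same for the moment, N m; "width": opening from 0.0 (shut) to 1.0 (fully open); "gripper_force": force on a finger pad.
Only numpy, scipy, OpenCV 4.12 (cv2) and the standard library are available. Lean on these libraries where they do the work, as an engineer would, in place of code of your own. Each camera call takes 0.05 s, during which the arm holds its last target. There are 200 camera calls.

## Task

Gently push the thin white cover plate along the raised ledge, towards the end where the shallow steel tray stands, until about a third of the plate's length sticks out past that end of the ledge, so that its edge can be taken hold of later. Only slide it: it stays flat and square on the ledge, never picked up or tipped. Leave the tray, bottle, jar and dish where they stand.

Things in the scene. Friction and masses are not known exactly. Their poses are not given: they have to be found in the camera images.
- plate: Thin white plastic cover plate with a small flat steel disc (26 mm across) in the middle of its top, lying loose on the ledge. 100 mm along its x, 150 mm along its y (its length), 8 mm thick, about 0.12 kg. Origin: centre of its underside; z up. At the start its y is within 5 degrees of the ledge's y and nothing overhangs.
- ledge: Fixed raised ledge, pale wood with flat dark top: 140 mm deep (x), 320 mm long (y), top 50 mm above the bench. Origin: centre of its underside; x points away from the robot, y along the ledge to the robot's left. Ends and front open; upstand 14 mm above the top along the back (x +60 to +70 mm). The plate overhangs an end by 50 mm when its centre is 135 mm from the ledge's origin along y.
- tray: Shallow open steel tray, loose, on the bench just off one end of the ledge (either end): 130 mm by 180 mm, 25 mm high. Origin: centre of its underside. It marks the end towards which the plate is pushed; leave it in place.
- bottle: White reagent bottle, 66 mm across, 140 mm tall, standing on the bench off the other end of the ledge. Origin: centre of its underside. Leave alone.
- jar: Amber jar with a black cap, 52 mm across, 70 mm tall, on the bench in front of the ledge (robot's side). Origin: centre of its underside. Leave alone.
- dish: White ceramic dish, 80 mm across the rim, 45 mm tall, on the bench behind the ledge. Origin: centre of its underside. Leave alone.
Things that resemble listed ones, but are neither listed nor needed, are in the scene too. There is more than one size of the plate; the job needs the largest. Of the things like the tray, leave any that is yellow; of the rest the smaller one is meant.

How it is judged:
By the outcome, as a careful person would: the job done as asked, in the order asked, and still so for the second after the job is handed in, with the robot touching nothing.
It also fails if it takes over 38 s, if anything falls off the work surface, if the arm or the gripper's body presses on something with over 40 N, if the wrist force passes 120 N, or if a joint passes its speed limit or range.

## Working session

There is one attempt and no reset: what is moved stays moved. The work goes in short steps, Python scripts to look and compute and a tool call to move; the robot and the scene stay as the last step left them, time stands still between calls to the robot, and variables do not carry over. Pictures are saved under pics/ and viewed, at most 10 in all, crops included, and the job is handed in when it is done.

Besides the shell and the picture viewer there is one more tool, called by a JSON object that holds its "op" and its "data". jog_arm: Moves the arm, as the interface text tells. Its arguments: {"type":"object","properties":{"rows":{"type":"array","items":{"type":"array"}},"newtons":{"type":"number"}},"required":["rows"]}

```bash
mkdir -p pics; cat > h.py <<'E'
import numpy as np, cv2
from cell import arm
def grab(n):
    d=arm.get_image(n); np.savez(f'pics/{n}.npz',**{k:v for k,v in d.items()}); return d
def pts(d):
    "world point per pixel from depth"
    h,w=d['depth'].shape; u,v=np.meshgrid(np.arange(w),np.arange(h)); z=d['depth']
    c=np.stack([(u-d['cx'])/d['fx']*z,(v-d['cy'])/d['fy']*z,z],-1)
    R=cv2.Rodrigues(np.array(d['rvec'],float))[0]; return (c-np.array(d['tvec']).ravel())@R
E
python3 - <<'E'
from h import *
s=arm.observe(); print(s)
for n in('scene','side'):
    d=grab(n); cv2.imwrite(f'pics/{n}1.png',d['img'][...,::-1])
    P=pts(d)
    R=cv2.Rodrigues(np.array(d['rvec'],float))[0]; print(n,-R.T@np.array(d['tvec']).ravel(), d['fx'])
E
```

```text
{'clock': 0.0, 'joints': array([-1.44659629,  0.43517041,  0.02496235,  1.5741415 , -0.01156296,
        1.13396216, -0.07513105]), 'dq': array([ 0.00196259, -0.00012745, -0.00056412,  0.00152757, -0.00034193,
        0.00069674,  0.00062461]), 'joint_efforts': array([-4.54718411e-04, -6.67854881e+01,  9.84954759e-01, -3.14470696e+01,
       -6.04967074e-02,  4.26859839e-02,  1.69590294e-04]), 'position': array([0.14048372, 0.6084721 , 0.22596033]), 'ee_rot': array([-3.55611410e-01, -3.12139404e+00,  2.41470819e-03]), 'force': array([-0.48495268, -0.53715684,  0.18471523]), 'ft_torque': array([-0.03738322, -0.01828321, -0.00040788]), 'gripper_force': 0.0, 'width': 1.0004775267935972}
scene [1.00400182 0.34008835 0.97894674] 361.1644357905226
side [0.15755842 0.39391028 0.79659537] 377.41800129475155
```

View pics/scene1.png

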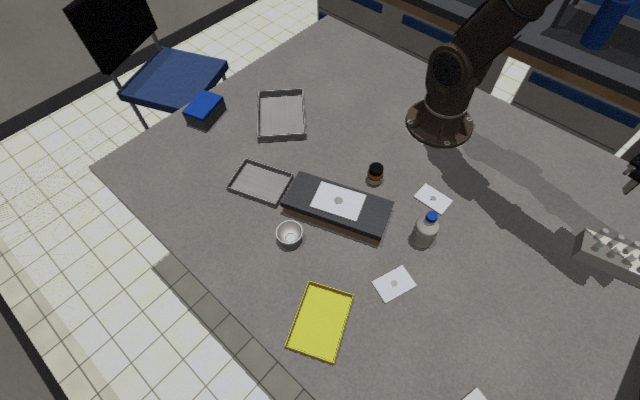

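View pics/side1.png

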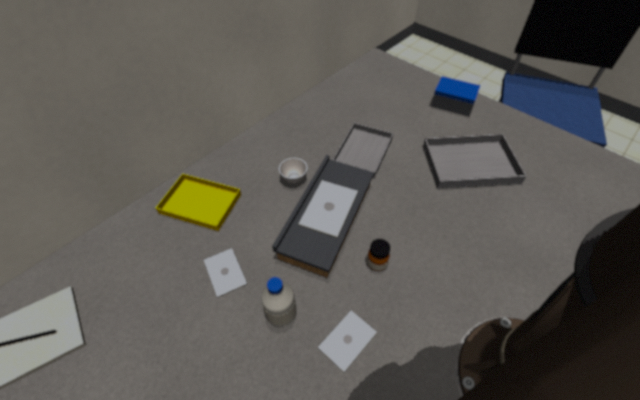

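The scene view shows the plate on the dark ledge at (338,201), the small steel tray off the ledge's -y end at (261,183), the bottle at (426,230), the jar at (375,173) and the dish at (289,235). The side view agrees: plate at (329,207), tray at (363,150).

```bash
cat >> h.py <<'E'
def rect(p):
    (c,s,a)=cv2.minAreaRect(p[:,:2].astype(np.float32)); b=cv2.boxPoints((c,s,a))
    e=b[1]-b[0]; f=b[2]-b[1]; L=e if np.hypot(*e)>np.hypot(*f) else f
    return np.round(c,4),np.round(s,4),round(float(np.degrees(np.arctan2(L[1],L[0]))%180),2)
def onplane(d,uv,z):
    R=cv2.Rodrigues(np.array(d['rvec'],float))[0]; t=np.array(d['tvec']).ravel(); C=-R.T@t
    r=np.c_[(uv[:,0]-d['cx'])/d['fx'],(uv[:,1]-d['cy'])/d['fy'],np.ones(len(uv))]@R
    return C+r*((z-C[2])/r[:,2])[:,None]
def plate(d,seed,z=.058,thr=140):
    m=(d['img'].min(-1)>thr).astype(np.uint8); _,l=cv2.connectedComponents(m)
    k=l[seed[1],seed[0]]; c=max(cv2.findContours((l==k).astype(np.uint8),0,cv2.CHAIN_APPROX_NONE)[0],key=len)
    return rect(onplane(d,c[:,0].astype(float),z))
E
python3 - <<'E'
from h import *
for n,sd,o in(('scene',(325,195),[(435,200),(390,295)]),('side',(320,195),[(345,345),(220,285)])):
    d=dict(np.load(f'pics/{n}.npz')); P=pts(d); print(n,d['img'][sd[1],sd[0]],P[sd[1],sd[0]])
    print('plate',plate(d,sd))
    for q in o: print(' other',d['img'][q[1],q[0]],plate(d,q,.008))
    near=np.linalg.norm(P[...,:2]-P[sd[1],sd[0],:2],axis=-1)<.3
    top=near&(abs(P[...,2]-.05)<.004)&(d['img'].max(-1)<110)
    top=cv2.morphologyEx(top.astype(np.uint8),cv2.MORPH_OPEN,np.ones((3,3)))
    k,l,st,_=cv2.connectedComponentsWithStats(top); i=1+st[1:,4].argmax(); print('ledge',rect(P[l==i]),np.median(P[l==i][:,2]))
    b=near&(P[...,2]>.059)&(P[...,2]<.072); k,l,st,_=cv2.connectedComponentsWithStats(b.astype(np.uint8))
    for i in range(1,k):
        if st[i,4]>25: print(' upst/other',st[i,4],rect(P[l==i]))
    b=(d['depth']>0)&(P[...,2]>.075)&(P[...,2]<.16)&near; k,l,st,_=cv2.connectedComponentsWithStats(b.astype(np.uint8))
    for i in range(1,k):
        if st[i,4]>25: print(' tall',st[i,4],rect(P[l==i]))
    b=(d['depth']>0)&(P[...,2]>.012)&(P[...,2]<.045)&near; k,l,st,_=cv2.connectedComponentsWithStats(b.astype(np.uint8))
    for i in range(1,k):
        if st[i,4]>40: print(' low',st[i,4],rect(P[l==i]))
E
```

```text
scene [195 196 201] [ 0.55022141 -0.07756193  0.05835416]
plate (array([ 0.5377, -0.0366]), array([0.0995, 0.1488]), 110.15)
 other [185 187 190] (array([0.3041, 0.1672]), array([0.1071, 0.0721]), 89.82)
 other [195 196 202] (array([0.6187, 0.2397]), array([0.0712, 0.1068]), 160.12)
ledge (array([0.4943, 0.0726]), array([0.1246, 0.0848]), 20.97) 0.051094321888459415
 upst/other 115 (array([ 0.3715, -0.0211]), array([0.0468, 0.0417]), 37.51)
 upst/other 661 (array([ 0.539, -0.036]), array([0.0998, 0.1479]), 110.17)
 upst/other 426 (array([ 0.6051, -0.0145]), array([0.014 , 0.3194]), 109.48)
 tall 121 (array([0.4609, 0.1981]), array([0.05  , 0.0198]), 16.47)
 low 55 (array([ 0.4012, -0.3315]), array([0.0097, 0.0407]), 143.84)
 low 321 (array([ 0.6276, -0.2805]), array([0.1321, 0.1535]), 109.3)
 low 107 (array([ 0.3829, -0.0167]), array([0.0293, 0.0521]), 111.56)
 low 363 (array([ 0.6063, -0.0122]), array([0.0089, 0.3166]), 109.52)
 low 346 (array([ 0.709, -0.079]), array([0.078 , 0.0735]), 85.44)
 low 124 (array([0.7563, 0.1079]), array([0.033 , 0.1161]), 130.83)
side [158 161 166] [ 0
[... 350 characters left out ...]
st/other 480 (array([ 0.6058, -0.0125]), array([0.0117, 0.3219]), 109.51)
 upst/other 32 (array([ 0.5419, -0.0299]), array([0.027 , 0.0284]), 174.79)
 upst/other 324 (array([ 0.3713, -0.0193]), array([0.0455, 0.0451]), 40.49)
 tall 255 (array([0.4481, 0.2029]), array([0.0472, 0.0345]), 26.15)
 low 74 (array([ 0.6849, -0.2518]), array([0.0048, 0.1302]), 109.96)
 low 63 (array([ 0.5578, -0.2674]), array([0.0079, 0.1571]), 109.97)
 low 426 (array([ 0.7107, -0.0756]), array([0.0749, 0.079 ]), 169.5)
 low 275 (array([0.783, 0.135]), array([0.0763, 0.1317]), 113.4)
 low 253 (array([0.495 , 0.1046]), array([0.1398, 0.0274]), 19.7)
 low 208 (array([ 0.3651, -0.0082]), array([0.0522, 0.0281]), 28.62)
```

{"op": "jog_arm", "data": {"rows": [[[6,-9,0],[0,0,-10],0.5],[[12,-18,0],[0,0,-20],0.5],[[18,-27,0],[0,0,-30],0.5],[[24,-36,0],[0,0,-40],0.5],[[30,-45,0],[0,0,-50],0.5],[[36,-54,0],[0,0,-57],0.5],[[36.3,-54.7,0],[0,0,-57.5],0.5],[[36.3,-54.7,0],[0,0,-57.5],0.5]]}}

```text
clock: 1.1
position: [0.418, 0.1909, 0.2268]
ee_rot: [-1.813, -2.566, -0.001]
force: [0.7, 0.0, 0.6]
width: 0.5
gripper_force: 0.0
```

{"op": "jog_arm", "data": {"rows": [[[0,0,0],[0,0,0],0.5],[[0,0,0],[0,0,0],0.5],[[0,0,0],[0,0,0],0.5]]}}

```text
clock: 1.48
position: [0.4166, 0.194, 0.2265]
ee_rot: [-1.81, -2.567, 0.0]
force: [-0.8, 0.6, -0.4]
width: 0.499
gripper_force: 0.0
```

{"op": "jog_arm", "data": {"rows": [[[3.5,-5,0],[0,0,0],0.5],[[7,-10,0],[0,0,0],0.5],[[8.7,-13.2,0],[0,0,0],0.5],[[8.7,-13.2,-3],[0,0,0],0.5],[[8.7,-13.2,-7],[0,0,0],0.5],[[8.7,-13.2,-11],[0,0,0],0.5],[[8.7,-13.2,-12],[0,0,0],0.5],[[8.7,-13.2,-12],[0,0,0],0.5]]}}

```text
clock: 2.48
position: [0.5043, 0.0614, 0.1069]
ee_rot: [-1.811, -2.566, 0.001]
force: [-0.3, 0.4, 0.1]
width: 0.499
gripper_force: 0.0
```

```bash
python3 - <<'E'
from h import *
s=arm.observe(); print(s['position'],s['ee_rot'],s['force'],s['clock'])
d=grab('wrist'); cv2.imwrite('pics/w1.png',d['img'][...,::-1])
d=grab('scene'); cv2.imwrite('pics/s2.png',cv2.resize(d['img'][130:280,240:480,::-1],None,fx=3,fy=3))
E
```

```text
[0.50433315 0.06136092 0.10688788] [-1.81133700e+00 -2.56625774e+00  7.59047148e-04] [-0.25770522  0.35098735  0.14701748] 2.475
```

View pics/w1.png

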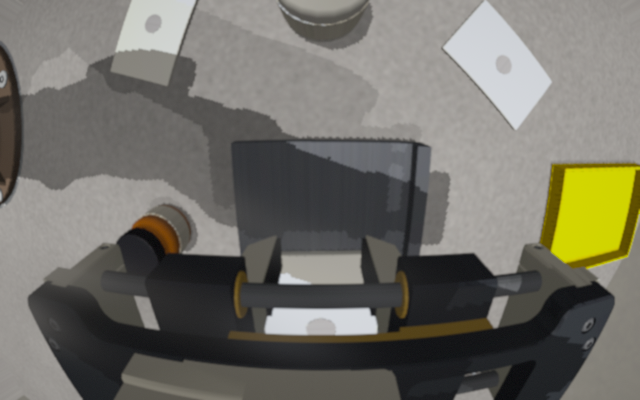

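View pics/s2.png

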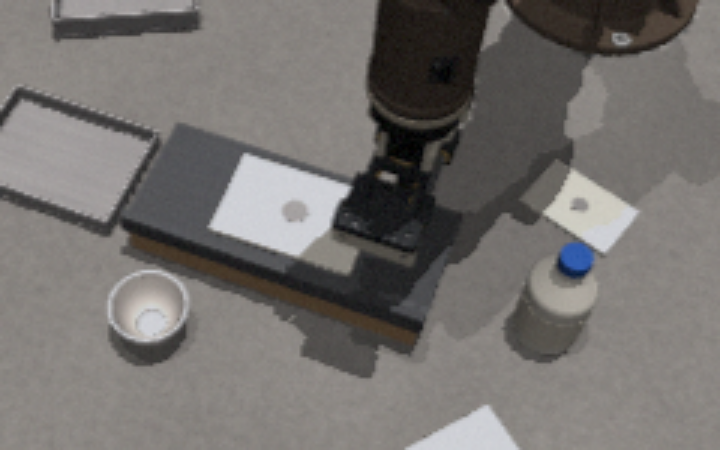

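The wrist view shows the fingers at (262,260) and (380,260) over the bare dark ledge, with the plate ahead of them (disc at 320,325). The scene crop shows the gripper behind the plate's +y end (white plate with its disc at 295,210), clear of the bottle.

{"op": "jog_arm", "data": {"rows": [[[0,0,-2],[0,0,0],0.5],[[0,0,-4],[0,0,0],0.5],[[0,0,-4.8],[0,0,0],0.5],[[0,0,-5.1],[0,0,0],0.5],[[0,0,-5.3],[0,0,0],0.5],[[0,0,-5.3],[0,0,0],0.5],[[0,0,-5.3],[0,0,0],0.5]]}}

```text
clock: 3.45
position: [0.5046, 0.0607, 0.0541]
ee_rot: [1.813, 2.565, 0.001]
force: [-0.0, -0.3, 0.5]
width: 0.501
gripper_force: 0.0
```

{"op": "jog_arm", "data": {"rows": [[[0.17,-0.47,0],[0,0,0],0.5],[[0.33,-0.94,0],[0,0,0],0.5],[[0.5,-1.41,0],[0,0,0],0.5],[[0.67,-1.89,0],[0,0,0],0.5],[[0.83,-2.36,0],[0,0,0],0.5],[[1.0,-2.83,0],[0,0,0],0.5],[[1.17,-3.3,0],[0,0,0],0.5],[[1.34,-3.77,0],[0,0,0],0.5]]}}

```text
clock: 4.45
position: [0.5179, 0.0227, 0.0537]
ee_rot: [-1.813, -2.566, -0.0]
force: [-0.7, 0.8, 0.5]
width: 0.502
gripper_force: 0.6
```

```bash
python3 - <<'E'
from h import *
s=arm.observe(); print(s['position'],s['force'],s['clock'])
d=grab('side'); cv2.imwrite('pics/d3.png',cv2.resize(d['img'][100:290,230:470,::-1],None,fx=3,fy=3))
E
```

```text
[0.51789994 0.02265326 0.05374192] [-0.65274973  0.81666334  0.54622155] 4.45
```

View pics/d3.png

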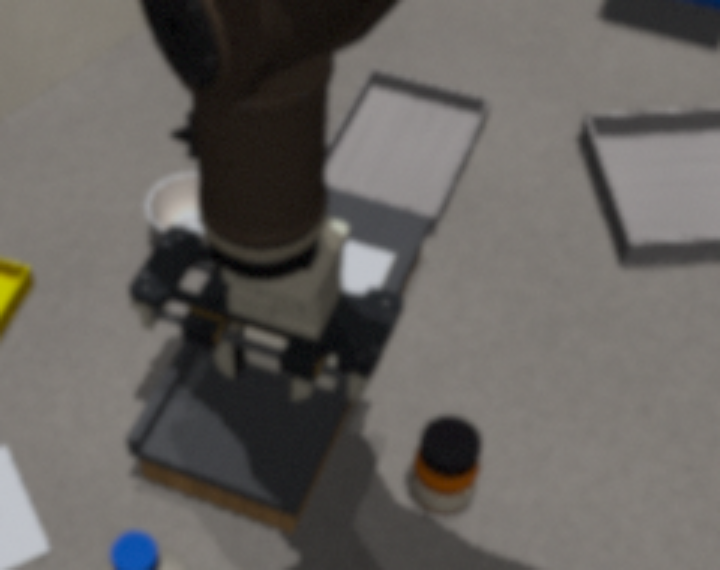

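The side crop shows the fingers at (225,355) and (300,385) behind the plate, whose front corner shows at (368,265). Pushing force is about 1 N, so I'm continuing.

{"op": "jog_arm", "data": {"rows": [[[0.17,-0.47,0],[0,0,0],0.5],[[0.33,-0.94,0],[0,0,0],0.5],[[0.5,-1.41,0],[0,0,0],0.5],[[0.67,-1.89,0],[0,0,0],0.5],[[0.83,-2.36,0],[0,0,0],0.5],[[1.0,-2.83,0],[0,0,0],0.5],[[1.17,-3.3,0],[0,0,0],0.5],[[1.34,-3.77,0],[0,0,0],0.5]]}}

```text
clock: 5.5
position: [0.5313, -0.0151, 0.0537]
ee_rot: [1.813, 2.566, 0.0]
force: [-0.2, 0.8, -0.1]
width: 0.501
gripper_force: 0.4
```

{"op": "jog_arm", "data": {"rows": [[[0.17,-0.47,0],[0,0,0],0.5],[[0.33,-0.94,0],[0,0,0],0.5],[[0.5,-1.41,0],[0,0,0],0.5],[[0.67,-1.89,0],[0,0,0],0.5],[[0.83,-2.36,0],[0,0,0],0.5],[[1.0,-2.83,0],[0,0,0],0.5],[[1.17,-3.3,0],[0,0,0],0.5],[[1.34,-3.77,0],[0,0,0],0.5]]}}

```text
clock: 6.5
position: [0.5447, -0.0528, 0.0537]
ee_rot: [-1.813, -2.566, -0.0]
force: [-0.5, 0.8, -0.5]
width: 0.5
gripper_force: 0.4
```

```bash
cat > loc.py <<'E'
from h import *
import sys
s=arm.observe(); O=np.array([.5443,-.0352]); X=np.array([.9426,.3338]); Y=np.array([-.3338,.9426])
loc=lambda p:np.round([(p-O)@X,(p-O)@Y],4)
print('tcp',s['position'],loc(s['position'][:2]),s['force'],s['clock'])
d=grab('scene'); P=pts(d); L=P[...,:2]-O; lx,ly=L@X,L@Y
m=(d['img'].min(-1)>100)&(abs(P[...,2]-.058)<.005)&(abs(lx)<.06)&(ly<.08)&(ly>-.26)
k,l,st,_=cv2.connectedComponentsWithStats(m.astype(np.uint8)); i=1+st[1:,4].argmax(); q=l==i
r=rect(P[q]); print('plate',st[i,4],r,loc(r[0]),'zmed',np.median(P[q][:,2]))
for a,b in((-.05,-.03),(-.03,-.01),(-.01,.01),(.01,.03)):
    w=q&(lx>a)&(lx<b); print(a,ly[w].min(),ly[w].max())
c=max(cv2.findContours(q.astype(np.uint8),0,cv2.CHAIN_APPROX_NONE)[0],key=len); r=rect(onplane(d,c[:,0].astype(float),.058)); print('ray',r,loc(r[0]))
cv2.imwrite(sys.argv[1],cv2.resize(d['img'][130:280,220:460,::-1],None,fx=3,fy=3))
E
python3 loc.py pics/s4.png
```

```text
tcp [ 0.54470075 -0.05276193  0.05374085] [-0.0055 -0.0167] [-0.48274728  0.75630746 -0.51971888] 6.5
plate 824 (array([ 0.5804, -0.1572]), array([0.1023, 0.1046]), 108.84) [-0.0067 -0.127 ] zmed 0.05898069266209961
-0.05 -0.1783418916766097 -0.07433501526392257
-0.03 -0.17796890367415028 -0.08043555513724476
-0.01 -0.17930934035001064 -0.0806930383478096
0.01 -0.17819310174718792 -0.08589924301267661
ray (array([ 0.5806, -0.1569]), array([0.1021, 0.1037]), 109.75) [-0.0064 -0.1268]
```

View pics/s4.png

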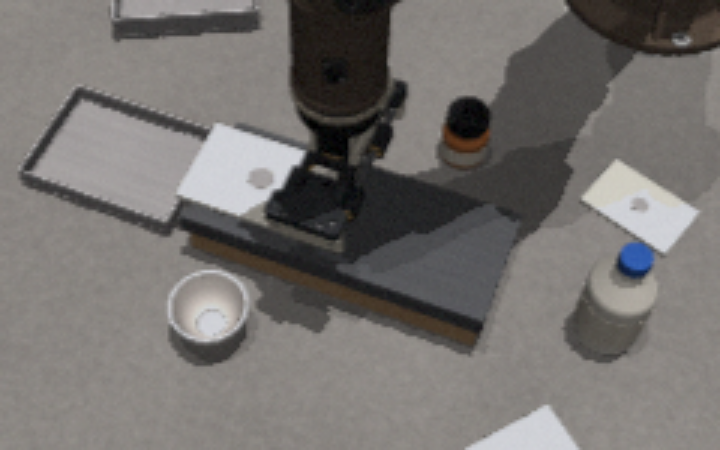

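The plate's leading edge is at local y ≈ -0.179, square, starting to overhang the tray end (crop 195,160). There are 31 mm left to push.

{"op": "jog_arm", "data": {"rows": [[[0.17,-0.47,0],[0,0,0],0.5],[[0.33,-0.94,0],[0,0,0],0.5],[[0.5,-1.41,0],[0,0,0],0.5],[[0.67,-1.89,0],[0,0,0],0.5],[[0.83,-2.36,0],[0,0,0],0.5],[[0.95,-2.7,0],[0,0,0],0.5],[[1.04,-2.92,0],[0,0,0],0.5],[[1.04,-2.92,0],[0,0,0],0.5]]}}

```text
clock: 7.55
position: [0.5551, -0.082, 0.0538]
ee_rot: [1.813, 2.565, -0.0]
force: [0.6, 0.3, 0.3]
width: 0.5
gripper_force: 0.0
```

{"op": "jog_arm", "data": {"rows": [[[-0.3,0.9,0],[0,0,0],0.5],[[-1,2.8,0],[0,0,0],0.5],[[-1,2.8,3],[0,0,0],0.5],[[-1,2.8,8],[0,0,0],0.5],[[-3,7,13],[0,0,0],0.5],[[-4,12,14],[0,0,0],0.5],[[-4,12,14],[0,0,0],0.5],[[-4,12,14],[0,0,0],0.5]]}}

```text
clock: 8.55
position: [0.5146, 0.0387, 0.1936]
ee_rot: [-1.811, -2.567, 0.0]
force: [-0.6, -0.3, -0.1]
width: 0.499
gripper_force: 0.0
```

```bash
python3 loc.py pics/s5.png
```

```text
tcp [0.51462993 0.03871537 0.19362064] [-0.0033  0.0796] [-0.57439159 -0.3076112  -0.07337547] 8.55
plate 1285 (array([ 0.5829, -0.1647]), array([0.1028, 0.1521]), 109.33) [-0.0068 -0.135 ] zmed 0.05895903972635987
-0.05 -0.2101314257037574 -0.05902457308517299
-0.03 -0.20951090765894365 -0.05963389827729621
-0.01 -0.2109984544796483 -0.059992033417935534
0.01 -0.20835942003214122 -0.05899953004021057
ray (array([ 0.5829, -0.1634]), array([0.1019, 0.1528]), 110.07) [-0.0064 -0.1337]
```

View pics/s5.png

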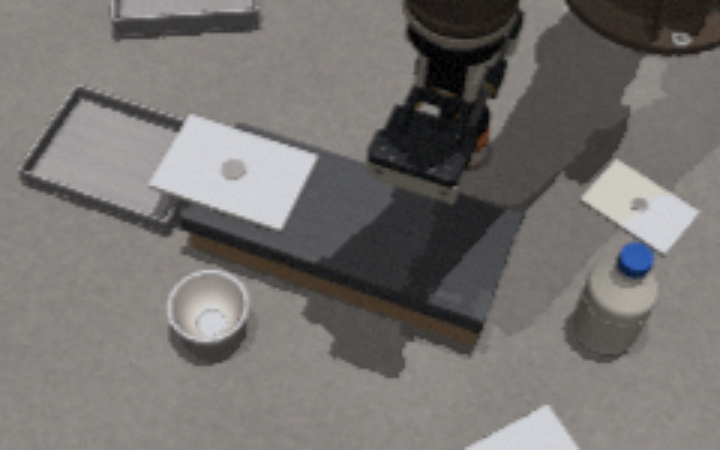

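The plate (crop centre 235,170) lies flat and square, with its centre about 135 mm from the ledge's origin, so it overhangs by about 50 mm. The gripper is clear and nothing else has moved.

```bash
python3 -c "
from cell import arm; print(arm.sign_off())"
```

```text
the job is handed in; nothing more can be done
None
```

The plate now sticks out about 50 mm (a third of its length) past the tray end of the ledge, flat and square; nothing else was moved, and the job was handed in after about 8.6 s.

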